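Unstack the sample carriers into their nests and cover the deep-well block

ROBOT

A 7-joint arm with a two-finger parallel gripper is mounted at the origin on the work surface. World frame = base frame: x ahead of the robot, y to its left, z up, the work surface at z = 0. Lengths are in m, angles in rad, forces in N, time in s.
With the tool pointing down it reaches from about 0.4 to 0.85 m from the base axis. Payload 4.5 kg.
Tool frame: the origin (TCP) lies on the centre line of the jaws, within the pads' length; the fingertips stand ahead of it and the grasp point (between the pads) is the TCP (tips_ahead is the z of the fingertips in the tool frame, in m); z points along the fingers, y is the direction in which the jaws open and shut (so a half turn about z gives the same grasp; the last joint's range is limited). The gripper opens to 85 mm and grips with 20 to 120 N. Pads are 22 mm wide; open, the fingers measure 114 mm over their backs; the gripper's body (76 mm by 85 mm) begins 54 mm behind the grasp point. The pads swing forward as they close: fully open they stand 13 mm farther back than shut.
Start: joints at [-1.07, 0.689, -0.195, 1.565, 0.157, 0.902, -0.215], TCP at [0.281, 0.558, 0.25] pointing down, gripper open.
Joint ranges: [-3.01, 3.01], [-0.46, 2.08], [-1.47, 1.51], [0.13, 2.56], [-1, 4.14], [0.04, 2.09], [-2.66, 2.66]. Speed limits (rad/s): [2.57, 2.57, 3.14, 3.14, 3.14, 3.14, 3.14].

INTERFACE

Orientations are given as [roll, pitch, yaw] about the fixed x, y, z axes, in that order (R = Rz(yaw) Ry(pitch) Rx(roll)).
In Python, from plant import * gives the robot as it stands.
- The arm moves only by the tool carry_out, never from a script. Its argument "moves" is a list of rows, each a list of 4 numbers: the shift along the tool's x, y, z in cm, then the turn about the tool's z in rad. In form: [[tx, ty, tz, yaw], ...]. A call has 1 to 8 rows; each row is the pose to reach, as a shift and turn from the pose commanded when the call began, along the tool's axes at that moment; what a row does not reach only later rows make up. A row lasts 1/10 s, in which the tool goes at most 50 mm and 8.59 degrees, less where a joint would pass 70% of its speed; a pose out of reach is approached as far as the arm can. A call with a gripper value outside its range is refused whole. "fingers" is the opening, from -1 (shut) to 1 (fully open), set as the call begins (left out, the last holds). The fingers move at their own pace and stop on an object; "squeeze" is the grip in N (left out, the last holds). Time passes only in rows, so rows that repeat a pose let the fingers close. It gives the time, the measured TCP pose, the force and the opening at its end, in the units of the state.
- read_state(): the state, without advancing time (a new reading comes with each control period).
- snapshot(name): name is "scene" or "top" or "wrist"; returns a dict with "color" (420x560x3 uint8, blue, green, red), "depth" (420x560 float32, m along the optical axis (not along the pixel's ray), 0 where there is no reading), "fx", "fy", "cx", "cy" (pixels), "eye" and "attitude" of the camera in the world. Camera axes: x right, y up, looking along -z (the intrinsics and any distortion apply to the point x, -y, -z); pixel columns grow to the right and rows downward; lengths in m; the calibration is good to about 2 mm. A picture is of the moment at which its call begins.
- hand_in(): hands the job in, once; it reports no verdict.
Trained networks look in a picture, given as the dict that the camera call returned (one of the last four; its "shot" number tells which), for a name from the list of things; names that differ only in an ending like _2 or _b are one class to them, and where a whole thing is asked for, a point or a joint stands for the part that bears it (a point fixed in the world has none). Each returns a list of dicts, best first, with "score" (0 to 1); they miss things now and then, are a little off and sometimes report something else, mostly with a low value. They report only what shows in the picture. A call takes as long as a camera call. They do not tell look-alikes from the thing itself.
- masks_of(name, picture): "pixels" (420x560 bool, what is visible of it).
- mark_of(name, picture): "at" ([x, y, z] in m, in world coordinates, good to about 4 mm: a listed point, or the origin of a listed thing).
The state is a dict: "time": time; "q": joint angles; "dq": joint speeds; "joint_torque": joint torques, N m; "position": TCP position; "eef_rot": TCP orientation; "ft_force": force on the tool from outside, world axes, zero at the start; "ft_torque": the same for the moment, N m; "width": opening from 0.0 (shut) to 1.0 (fully open).
Only numpy, scipy, OpenCV 4.12 (cv2) and the standard library are available. Lean on these libraries where they do the work, as an engineer would, in place of code of your own. Each camera call takes 0.05 s, during which the arm holds its last target. There are 200 camera calls.

TASK

Take the stack of sample carriers apart and set the deep-well block, the vial rack and the standards block each flat into its own nest, the one of its own size. The deep-well block must finish in its nest with its cover on it, cut corners over cut corners and fully down. Keep the vial rack upright throughout and do not knock over the clear bottle or the amber jar.

Things in the scene. Friction and masses are not known exactly. Their poses are not given: they have to be found in the camera images.
- block: Deep-well block, white plastic, 42 mm high, bottom of the stack at the start. Skirt 65 (x) by 109 (y) by 8 mm high; above it the well body, 52 by 96 mm. Both corners at the +y end are cut at 45 degrees (14 mm on the body). 0.25 kg. Origin: centre of its underside; y along its long side to the cut corners (at the start to the robot's left within 0.35 rad), z up.
- rack: Vial rack, black plastic brick 44 mm (x) by 80 mm (y) by 36 mm high with 18 white caps flush in its flat top; at the start it lies on the block, with the standards block on it. 0.18 kg. Origin: centre of its underside; y along its long side, z up.
- standards: Standards block, bare aluminium brick 34 mm (x) by 56 mm (y) by 28 mm high with six dark wells in its flat top; top of the stack at the start. 0.14 kg. Origin: centre of its underside; y along its long side, z up.
- cover: Cover of the block, white plastic, 65 (x) by 109 mm (y), 0.07 kg, alone on the bench, open side down. Roof top 18.5 mm up, on it a finger rib 14 (x) by 56 (y) by 16 mm high. Skirt 2.5 mm thick, 16 mm deep inside. Both corners at the +y end are cut. Origin: centre of the skirt's lower edge; y along its long side to the cut corners (at the start to the robot's left within 0.35 rad), z up.
- cover_end (a point): Point on the cover at the middle of its cut end: 54.5 mm along the cover's y, at roof-top height (18.5 mm). It belongs over the block's cut end; half round, the cover does not go down. Seated, the roof rests on the block's top, the skirt's lower edge is 26 mm above the block's underside, and the skirt clears the well body by 4 mm all round.
- nest_block: Low open tray fixed to the bench for the deep-well block: aluminium rim, dark steel floor. Inside 75 mm (x) by 119 mm (y); floor 4 mm thick; rim 4 mm thick, its top 10 mm above the bench. Origin: centre of its underside, on the bench; y along its long side (to the robot's left within 0.35 rad), z up. The nests differ only in size. Either way round is right.
- nest_rack: Low open tray fixed to the bench for the vial rack: aluminium rim, dark steel floor. Inside 54 mm (x) by 90 mm (y); floor 4 mm thick; rim 4 mm thick, its top 10 mm above the bench. Origin: centre of its underside, on the bench; y along its long side (to the robot's left within 0.35 rad), z up. The nests differ only in size.
- nest_standards: Low open tray fixed to the bench for the standards block: aluminium rim, dark steel floor. Inside 44 mm (x) by 66 mm (y); floor 4 mm thick; rim 4 mm thick, its top 10 mm above the bench. Origin: centre of its underside, on the bench; y along its long side (to the robot's left within 0.35 rad), z up. The nests differ only in size.
- clear_bottle: Bystander: clear glass bottle with orange cap, 52 mm in diameter, 105 mm high, standing loose on the bench near the robot. Origin: centre of its foot, z up.
- amber_bottle: Bystander: amber glass jar with white cap, 48 mm in diameter, 85 mm high, standing loose on the bench near the robot. Origin: centre of its foot, z up.
There are look-alikes about, which are no part of the job. What is shaped like the rack but blue is not meant.

How it is judged:
At the end, for the whole second after the job is handed in: Block, rack and standards block flat on the floor of their own nests (centre within 10 mm, turn 0.25 rad, tilt 0.06 rad); cover on the block, cut end over cut end (centre within 10 mm, turn 0.2 rad, tilt 0.06 rad, lower edge 20 to 30 mm above the block's underside); all at rest (horizontal distance between block and nest_block below 0.01 m and z of block in the frame of nest_block below 0.0075 m and angle between the x axis of block and the x axis of nest_block, either way round below 0.25 rad and angle between each of block, rack, standards, cover's own z axis and vertical below 0.06 rad and linear speed of each of block, rack, standards, cover below 0.02 m/s and horizontal distance between rack and nest_rack below 0.01 m and z of rack in the frame of nest_rack below 0.0075 m and angle between the x axis of rack and the x axis of nest_rack, either way round below 0.25 rad and horizontal distance between standards and nest_standards below 0.01 m and z of standards in the frame of nest_standards below 0.0075 m and angle between the x axis of standards and the x axis of nest_standards, either way round below 0.25 rad and horizontal distance between cover and block below 0.01 m and z of cover in the frame of block between 0.02 and 0.03 m and y of cover_end in the frame of block above 0.03 m and angle between the x axis of cover and the x axis of block, either way round below 0.2 rad); the robot touches nothing.
It fails at once if the vial rack is tipped (more than 0.6 rad) (angle between rack's own z axis and vertical above 0.6 rad).
It fails at once if the clear bottle is knocked over (angle between clear_bottle's own z axis and vertical above 0.6 rad).
It fails at once if the amber jar is knocked over (angle between amber_bottle's own z axis and vertical above 0.6 rad).
It also fails if it takes over 112 s, if anything falls off the work surface, if the arm or the gripper's body presses on something with over 40 N, if the wrist force passes 120 N, or if a joint passes its speed limit or range.

## Working session

There is one attempt and no reset: what is moved stays moved. The work goes in short steps, Python scripts to look and compute and a tool call to move; the robot and the scene stay as the last step left them, time stands still between calls to the robot, and variables do not carry over. Pictures are saved under pics/ and viewed, about 12 in all and at most 16, crops included, and the job is handed in when it is done.

Besides the shell and the picture viewer there is one more tool, called after "Emit:" as name(argument=value, ...), one argument or row to a line, values as JSON. carry_out: Moves the arm, as the interface text tells. Its arguments: {"type":"object","properties":{"moves":{"type":"array"},"fingers":{"type":"number"},"squeeze":{"type":"number"}},"required":["moves"]}

```bash
mkdir -p pics; ls; cat > h.py <<'E'
from plant import *
import numpy as np, cv2
from scipy.spatial.transform import Rotation as R
def cam(p):
    A=np.array(p["attitude"],float)
    if A.shape==(3,3): return A
    if A.size==4: return R.from_quat(A).as_matrix()
    return R.from_euler('xyz',A).as_matrix()
def cloud(p):
    d=p["depth"]; v,u=np.mgrid[:d.shape[0],:d.shape[1]]
    c=np.stack([(u-p["cx"])/p["fx"]*d,-(v-p["cy"])/p["fy"]*d,-d],-1)
    return c@cam(p).T+np.array(p["eye"])
E
python3 - <<'E'
from h import *
s=read_state(); print(s)
for n in ["top","scene"]:
    p=snapshot(n); cv2.imwrite(f"pics/{n}0.png",p["color"])
    print(n,p["fx"],p["fy"],p["cx"],p["cy"],p["eye"],p["attitude"],[k for k in p], (p["depth"]>0).mean())
    for k in ["block","rack","standards","cover","cover_end","nest_block","nest_rack","nest_standards","clear_bottle","amber_bottle"]:
        print(k,[(np.round(m["at"],3).tolist(),round(m["score"],2)) for m in mark_of(k,p)][:3])
    np.save(f"{n}0.npy",cloud(p))
E
```

```text
pics
{'time': 0.0, 'q': array([-1.07021445,  0.68995796, -0.19452811,  1.56639807,  0.15731486,
        0.90251348, -0.21510384]), 'dq': array([ 1.25538980e-04,  6.56179668e-04,  1.36443482e-03,  5.08511916e-04,
        6.73792334e-05, -1.15380407e-03, -2.02263612e-03]), 'joint_torque': array([ 4.00655026e-04, -5.39615214e+01, -1.26648109e+00, -1.58547378e+01,
        9.14419797e-03,  9.29229485e-03, -3.19564023e-06]), 'position': array([0.28101169, 0.55754254, 0.24948623]), 'eef_rot': array([-3.13971632e+00,  1.46558768e-04,  2.67491825e+00]), 'ft_force': array([-0.55215146, -0.21376125,  0.40432446]), 'ft_torque': array([0.01966733, 0.03085472, 0.01342843]), 'width': 0.9998097633515058}
top 504.52920572591756 504.52920572591756 283.84728957431486 196.57721714803031 [0.51014907 0.0101071  1.39594906] [ 0.04721496  0.01215546 -1.57433767] ['color', 'depth', 'fx', 'fy', 'cx', 'cy', 'eye', 'attitude', 'shot'] 0.9959268707482993
block [([0.579, 0.242, 0.001], 0.6)]
rack [([0.815, 0.115, -0.003], 0.72), ([0.576, 0.238, 0.042], 0.67)]
standards [([0.586, 0.238, 0.076], 0.73)]
cover [([0.3
[... 405 characters left out ...]
8544309 209.8231007117259 [ 1.29617905 -0.48786072  0.61448096] [1.03269508 0.00659606 0.9248857 ] ['color', 'depth', 'fx', 'fy', 'cx', 'cy', 'eye', 'attitude', 'shot'] 0.9961309523809524
block [([0.579, 0.238, 0.004], 0.63)]
rack [([0.816, 0.115, -0.002], 0.81), ([0.388, -0.063, 0.0], 0.67), ([0.575, 0.235, 0.037], 0.52)]
standards [([0.58, 0.236, 0.079], 0.82)]
cover [([0.393, -0.254, -0.005], 0.71)]
cover_end [([0.388, -0.203, 0.016], 0.56)]
nest_block [([0.586, -0.222, -0.0], 0.7)]
nest_rack [([0.398, 0.24, 0.001], 0.69), ([0.387, -0.203, 0.017], 0.35)]
nest_standards [([0.509, 0.008, 0.001], 0.81)]
clear_bottle [([0.387, -0.061, 0.005], 0.86)]
amber_bottle [([0.374, 0.054, -0.0], 0.62)]
```

View pics/top0.png

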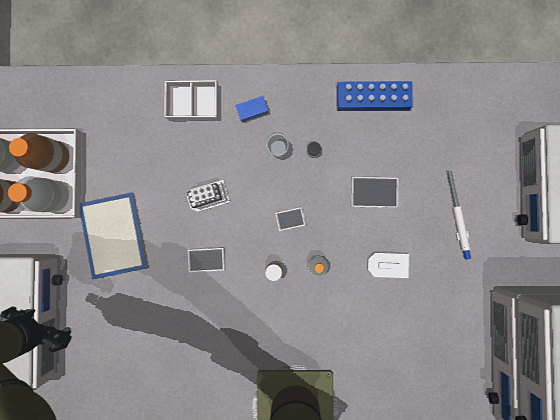

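View pics/scene0.png

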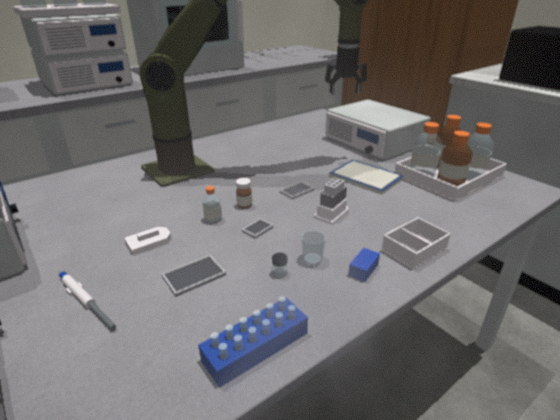

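Top view: the stack is at (208,195), nest_block at (375,192), nest_rack at (206,260), nest_standards at (290,218), and the cover at (389,265). The amber jar is at (275,270) and the clear bottle at (318,266). The blue brick at (252,108) is the rack look-alike. The black rack in the stack is the one meant.

```bash
cat >> h.py <<'E'
def rect(pts):
    (c,(w,h),a)=cv2.minAreaRect(np.asarray(pts,np.float32)); 
    b=cv2.boxPoints((c,(w,h),a)); e=[b[1]-b[0],b[2]-b[1]]; L=max(e,key=np.linalg.norm)
    if L[1]<0: L=-L
    return np.round(c,4), np.round(sorted((w,h)),4), round(float(np.arctan2(-L[0],L[1])),3) # yaw of y axis from +y
def blob(C,xy,zlo,zhi,r):
    m=(np.hypot(C[...,0]-xy[0],C[...,1]-xy[1])<r)&(C[...,2]>zlo)&(C[...,2]<zhi)
    return C[m]
def wrap(a): return (a+np.pi)%(2*np.pi)-np.pi
def plan(x,y,z,th,cur=None):
    """target TCP pose, jaws opening along part x turned th; returns row"""
    s=read_state(); p=s["position"]; Rm=R.from_euler('xyz',s["eef_rot"]).as_matrix()
    d=Rm.T@(np.array([x,y,z])-p)*100
    t=wrap(-(np.pi/2+th-s["eef_rot"][2]));  t=(t+np.pi/2)%np.pi-np.pi/2
    print("plan",np.round(d,2),"turn",round(t,3),"q7",round(s["q"][6],2)); return d,t
E
python3 - <<'E'
import plant; print([n for n in dir(plant) if n[0]!='_'])
from h import *
try: print(tips_ahead)
except Exception as e: print(e)
for n in ["top0","scene0"]:
    C=np.load(n+".npy"); print(n,"bench z",np.median(blob(C,(.5,.2),-.05,.05,.03)[:,2]))
    for k,xy,a,b,r in [("std",(.583,.238),.095,.12,.06),("rack",(.577,.238),.07,.085,.07),("body",(.578,.24),.035,.048,.08),("skirt",(.578,.24),.004,.1,.09),("cover",(.388,-.255),.008,.03,.09),("rib",(.388,-.255),.027,.045,.06),("nb",(.586,-.222),.0055,.016,.09),("nr",(.404,.242),.0055,.016,.07),("ns",(.509,.008),.0055,.016,.06),("nbfloor",(.586,-.222),-.01,.02,.02),("clear",(.386,-.062),.08,.12,.04),("amber",(.375,.056),.06,.1,.04)]:
        q=blob(C,xy,a,b,r); 
        if len(q)>5: print(k,len(q),*rect(q[:,:2]),"z",np.round(np.percentile(q[:,2],[50,90]),4))
E
```

```text
['Unreachable', 'hand_in', 'mark_of', 'masks_of', 'read_state', 'snapshot', 'tips_ahead']
0.019
top0 bench z -0.000220699078683273
std 298 [0.5809 0.2356] [0.0345 0.0573] 0.267 z [0.1057 0.1096]
rack 216 [0.5772 0.238 ] [0.0445 0.0807] 0.328 z [0.0774 0.0813]
body 120 [0.5771 0.2384] [0.0512 0.0965] 0.298 z [0.0422 0.0456]
skirt 816 [0.579  0.2381] [0.1689 0.1743] 0.261 z [0.0244 0.0794]
cover 846 [ 0.3913 -0.2643] [0.1032 0.1369] -0.517 z [0.0181 0.0223]
rib 116 [ 0.3886 -0.2498] [0.0141 0.0629] -0.002 z [0.0339 0.0378]
nb 655 [ 0.5892 -0.2238] [0.1645 0.1697] -0.368 z [0.0076 0.0118]
nr 368 [0.4031 0.2412] [0.1253 0.1254] -1.356 z [0.0078 0.0114]
ns 262 [0.5103 0.0055] [0.1033 0.1094] -1.108 z [0.0079 0.0124]
nbfloor 165 [ 0.5862 -0.2222] [0.0362 0.0394] -0.01 z [0.0045 0.0078]
clear 113 [ 0.3891 -0.06  ] [0.0302 0.0331] -0.594 z [0.1025 0.1066]
amber 223 [0.3768 0.055 ] [0.0409 0.0421] 0.883 z [0.0844 0.0878]
scene0 bench z 0.00030455316641964103
std 164 [0.5828 0.2347] [0.0356 0.0611] 0.311 z [0.1056 0.1072]
rack 144 [0.5801 0.2366] [0.0442 0.0816] 0.278 z [0.0775 0.0831]
body 150 [0.5972 0.2282] [0.0494 0.0979] -0.27 z [0.0418 0.046 ]
skirt 891 [0.5827 0.2362] [0.0631 0.1081] 0.241 z [0.0437 0.0852]
cover 613 [ 0.3904 -0.2549] [0.0729 0.1096] -0.014 z [0.0191 0.0215]
rib 119 [ 0.3914 -0.2547] [0.0179 0.0561] -0.059 z [0.034  0.0361]
nb 590 [ 0.5886 -0.2213] [0.0885 0.1274] -0.022 z [0.0079 0.0111]
nr 172 [0.4045 0.2434] [0.0688 0.1045] 0.083 z [0.0081 0.0111]
ns 179 [0.5163 0.0105] [0.0545 0.0758] 0.218 z [0.0089 0.0111]
nbfloor 146 [ 0.5859 -0.2219] [0.0375 0.0387] 1.359 z [0.0046 0.0058]
clear 105 [ 0.393  -0.0645] [0.0214 0.0299] -0.843 z [0.0947 0.1056]
amber 174 [0.3794 0.0517] [0.0407 0.0441] -1.12 z [0.0813 0.086 ]
```

```bash
python3 - <<'E'
from h import *
plan(.56,.237,.32,.27)
E
```

```text
plan [-39.35 -16.14  -6.97] turn 0.834 q7 -0.22
```

Emit:
carry_out(
  moves=[
    [-39.4,-16.1,-7.0,0.83],
    [-39.4,-16.1,-7.0,0.83],
    [-39.4,-16.1,-7.0,0.83],
    [-39.4,-16.1,-7.0,0.83],
    [-39.4,-16.1,-7.0,0.83],
    [-39.4,-16.1,-7.0,0.83],
    [-39.4,-16.1,-7.0,0.83],
    [-39.4,-16.1,-7.0,0.83],
  ],
  fingers=1,
)

```text
time: 1.9
position: [0.5414, 0.2589, 0.3158]
eef_rot: [3.141, -0.0, 1.845]
ft_force: [0.8, 1.0, 0.2]
width: 0.998
```

```bash
python3 - <<'E'
from h import *
snapshot("top")
p=snapshot("wrist"); cv2.imwrite("pics/w1.png",p["color"]); C=cloud(p); s=read_state()
print(s["position"],s["eef_rot"],p["eye"],p["attitude"],p["fx"],(p["depth"]>0).mean())
for k,xy,a,b,r in [("std",(.583,.238),.098,.12,.06),("rack",(.577,.238),.07,.085,.07),("body",(.578,.24),.035,.048,.08),("skirt",(.578,.24),.004,.014,.075)]:
    q=blob(C,xy,a,b,r)
    if len(q)>5: print(k,len(q),*rect(q[:,:2]),"z",np.round(np.percentile(q[:,2],[10,50,90]),4))
E
```

```text
[0.54671835 0.2513553  0.31659016] [3.13629463 0.00633364 1.83088747] [0.53078523 0.31386442 0.43961778] [-0.27539774 -0.00650331  0.26100876] 348.1150454774025 0.9957568027210885
std 1871 [0.5794 0.2366] [0.0336 0.0558] 0.27 z [0.1042 0.1052 0.1062]
rack 1098 [0.5757 0.239 ] [0.044  0.0797] 0.308 z [0.0761 0.0773 0.0784]
body 496 [0.5762 0.2398] [0.0519 0.0959] 0.285 z [0.04   0.0412 0.0426]
skirt 825 [0.5763 0.2395] [0.0651 0.1094] 0.286 z [0.0061 0.0072 0.0083]
```

View pics/w1.png

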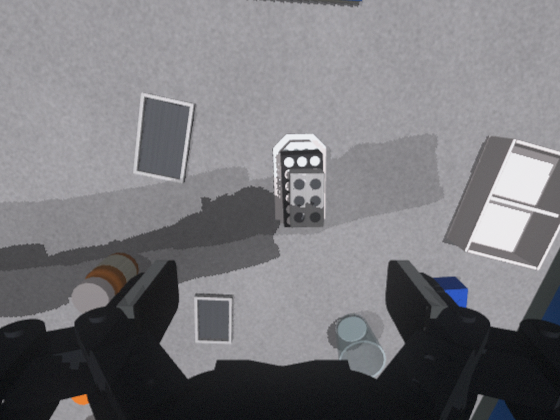

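Wrist view: the stack is at (300,185), with the block's cut corners at the top end (300,140). The black rack with white caps lies on the block, and the aluminium standards block is on the rack. nest_rack is at (164,137) and nest_standards at (213,318). The measured sizes and heights match the text.

```bash
python3 - <<'E'
from h import *
p=snapshot("wrist"); C=cloud(p); s=read_state(); np.save("w1.npy",C)
print(s["position"],s["eef_rot"])
for k,xy,a,b,r in [("std",(.583,.238),.098,.12,.06),("nr",(.404,.242),.0065,.014,.065),("ns",(.512,.008),.0065,.014,.052)]:
    q=blob(C,xy,a,b,r)
    print(k,len(q),*rect(q[:,:2]),"z",np.round(np.percentile(q[:,2],[10,50,90]),4))
plan(.5794,.2366,.15,.27); plan(.5794,.2366,.092,.27)
E
```

```text
[0.54354649 0.25576498 0.3158301 ] [3.13912563e+00 2.35548258e-03 1.83613486e+00]
std 1859 [0.5794 0.2366] [0.0337 0.0558] 0.273 z [0.1042 0.1052 0.1062]
nr 969 [0.4018 0.2429] [0.063  0.0982] 0.049 z [0.0078 0.0091 0.0102]
ns 523 [0.5132 0.0118] [0.0519 0.0762] 0.206 z [0.0076 0.0091 0.0103]
plan [-2.75  2.92 16.6 ] turn -0.005 q7 -0.24
plan [-2.74  2.9  22.4 ] turn -0.005 q7 -0.24
```

Emit:
carry_out(
  moves=[
    [-2.7,2.9,5,0],
    [-2.7,2.9,10,0],
    [-2.7,2.9,15.5,0],
    [-2.7,2.9,16.6,0],
    [-2.7,2.9,16.6,0],
    [-2.7,2.9,16.6,0],
    [-2.7,2.9,16.6,0],
    [-2.7,2.9,16.6,0],
  ],
)

```text
time: 2.85
position: [0.5767, 0.2432, 0.1515]
eef_rot: [3.137, -0.001, 1.845]
ft_force: [0.9, -0.2, -0.5]
width: 0.999
```

```bash
python3 - <<'E'
from h import *
for i in range(3): snapshot("top")
s=read_state(); print(s["position"],s["eef_rot"],s["ft_force"])
plan(.5794,.2366,.102,.273)
E
```

```text
[0.57614607 0.24262987 0.15052713] [ 3.13936270e+00 -4.89163627e-04  1.84483480e+00] [ 1.22396894 -0.23088492  0.30909493]
plan [-0.67  0.14  4.85] turn 0.001 q7 -0.19
```

Emit:
carry_out(
  moves=[
    [-0.67,0.14,2,0],
    [-0.67,0.14,4,0],
    [-0.67,0.14,4.8,0],
    [-0.67,0.14,4.8,0],
    [-0.67,0.14,4.8,0],
  ],
)

```text
time: 3.5
position: [0.5791, 0.2366, 0.1019]
eef_rot: [3.141, -0.0, 1.845]
ft_force: [-0.7, 0.2, -0.4]
width: 1.002
```

Emit:
carry_out(
  moves=[
    [0,0,0,0],
    [0,0,0,0],
    [0,0,0,0],
    [0,0,0,0],
    [0,0,0,0],
    [0,0,0,0],
  ],
  fingers=-1,
  squeeze=30,
)

```text
time: 4.1
position: [0.5791, 0.2364, 0.1018]
eef_rot: [3.141, -0.0, 1.845]
ft_force: [-0.9, -0.2, 5.1]
width: 0.394
```

Emit:
carry_out(
  moves=[
    [0,0,-2,0],
    [0,0,-6,0],
    [0,0,-9,0],
    [0,0,-9,0],
    [0,0,-9,0],
  ],
)

```text
time: 4.6
position: [0.5785, 0.2361, 0.1912]
eef_rot: [3.141, -0.0, 1.845]
ft_force: [-0.0, 0.3, -1.2]
width: 0.395
```

```bash
python3 - <<'E'
from h import *
s=read_state(); print(s["position"],s["eef_rot"],s["ft_force"],s["width"])
p=snapshot("wrist"); cv2.imwrite("pics/w2.png",p["color"]); C=cloud(p); s=read_state()
P=s["position"]; D=C-P; m=(np.hypot(D[...,0],D[...,1])<.06)&(np.abs(D[...,2])<.04); 
for k,xy,a,b,r in [("rack",(.577,.238),.07,.085,.07),("body",(.578,.24),.035,.048,.08)]:
    q=blob(C,xy,a,b,r)
    if len(q)>5: print(k,len(q),*rect(q[:,:2]),"z",np.round(np.percentile(q[:,2],[10,50,90]),4))
E
```

```text
[0.57853041 0.23614685 0.19124079] [ 3.14148040e+00 -1.07330687e-04  1.84483250e+00] [-0.04279186  0.2962066  -1.18817997] 0.3945594335775845
rack 3646 [0.5699 0.2577] [0.0403 0.0441] -1.274 z [0.0764 0.0773 0.0782]
body 734 [0.582  0.2672] [0.0309 0.0676] 1.036 z [0.0402 0.0412 0.0424]
```

View pics/w2.png

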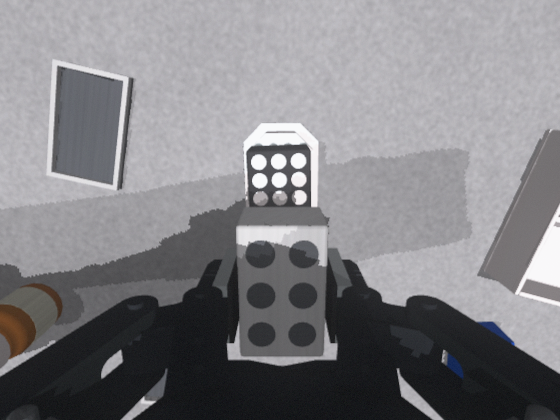

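The standards block is held, with its six wells at (280,295) and a width of 33.5 mm. The rack is undisturbed on the block, with caps at (280,180). Next I'll look at its nest from closer.

```bash
python3 - <<'E'
from h import *
plan(.52,-.06,.19,.206)
E
```

```text
plan [-26.92 -13.58   0.06] turn 0.068 q7 -0.18
```

Emit:
carry_out(
  moves=[
    [-26.9,-13.6,0,0.07],
    [-26.9,-13.6,0,0.07],
    [-26.9,-13.6,0,0.07],
    [-26.9,-13.6,0,0.07],
    [-26.9,-13.6,0,0.07],
    [-26.9,-13.6,0,0.07],
    [-26.9,-13.6,0,0.07],
    [-26.9,-13.6,0,0.07],
  ],
)

```text
time: 5.45
position: [0.5192, -0.0615, 0.1899]
eef_rot: [-3.138, -0.0, 1.771]
ft_force: [0.4, 0.6, -0.3]
width: 0.394
```

```bash
python3 - <<'E'
from h import *
for i in range(4): snapshot("top")
s=read_state(); print(s["position"],s["eef_rot"],s["width"])
p=snapshot("wrist"); C=cloud(p)
for k,xy,a,b,r in [("ns",(.512,.010),.0062,.014,.052),("floor",(.512,.010),-.01,.02,.015)]:
    q=blob(C,xy,a,b,r)
    print(k,len(q),*rect(q[:,:2]),"z",np.round(np.percentile(q[:,2],[10,50,90]),4))
plan(.513,.011,.06,.206)
E
```

```text
[ 0.52072531 -0.05737006  0.19062414] [-3.14108857e+00 -1.42837280e-03  1.77819225e+00] 0.3884209077798513
ns 1482 [0.5133 0.0114] [0.0522 0.0741] 0.213 z [0.008  0.0091 0.0101]
floor 986 [0.512  0.0101] [0.0292 0.0294] 1.003 z [0.0023 0.0032 0.0041]
plan [ 6.85  0.65 13.09] turn 0.001 q7 0.19
```

Emit:
carry_out(
  moves=[
    [6.9,0.6,4,0],
    [6.9,0.6,8,0],
    [6.9,0.6,12,0],
    [6.9,0.6,13,0],
    [6.9,0.6,13,0],
    [6.9,0.6,13,0],
    [6.9,0.6,13,0],
  ],
)

```text
time: 6.4
position: [0.5142, 0.0085, 0.0634]
eef_rot: [3.137, 0.001, 1.773]
ft_force: [0.5, -0.2, -1.3]
width: 0.393
```

```bash
python3 - <<'E'
from h import *
s=read_state(); print(s["position"],s["eef_rot"],s["ft_force"])
plan(.5133,.0114,.0285,.213)
E
```

```text
[0.51419418 0.00846471 0.06343986] [3.13738257e+00 1.01109800e-03 1.77341970e+00] [ 0.45884974 -0.20067194 -1.29685091]
plan [ 0.31 -0.04  3.49] turn -0.01 q7 0.06
```

Emit:
carry_out(
  moves=[
    [0.3,0,1,0],
    [0.3,0,1,0],
    [0.3,0,1,0],
    [0.3,0,1,0],
    [0.3,0,1,0],
  ],
)

```text
time: 6.9
position: [0.512, 0.0121, 0.0513]
eef_rot: [3.141, 0.0, 1.775]
ft_force: [-0.5, -0.7, -1.1]
width: 0.392
```

```bash
python3 - <<'E'
from h import *
s=read_state(); print(s["position"],s["eef_rot"],s["ft_force"])
plan(.5133,.0114,.028,.213)
E
```

```text
[0.51197425 0.01208639 0.05133295] [3.14137115e+00 3.26719476e-05 1.77471176e+00] [-0.52681218 -0.74938959 -1.11472669]
plan [-0.09  0.12  2.33] turn -0.009 q7 0.06
```

Emit:
carry_out(
  moves=[
    [-0.1,0.1,0.8,0],
    [-0.1,0.1,1.4,0],
    [-0.1,0.1,1.9,0],
    [-0.1,0.1,2.3,0],
    [-0.1,0.1,2.3,0],
    [-0.1,0.1,2.3,0],
  ],
)

```text
time: 7.5
position: [0.5127, 0.0114, 0.0283]
eef_rot: [-3.141, -0.0, 1.775]
ft_force: [-1.6, 0.6, 4.2]
width: 0.392
```

```bash
python3 - <<'E'
from h import *
s=read_state(); print(s["position"],s["eef_rot"],s["ft_force"],s["width"])
E
```

```text
[0.51271816 0.01137394 0.02830045] [-3.14096849e+00 -8.89020043e-05  1.77480094e+00] [-1.55032959  0.6299983   4.15327892] 0.3916974054250944
```

Emit:
carry_out(
  moves=[
    [0,0,0,0],
    [0,0,0,0],
    [0,0,0,0],
    [0,0,0,0],
    [0,0,0,0],
  ],
  fingers=1,
)

```text
time: 8.0
position: [0.5131, 0.0114, 0.0281]
eef_rot: [-3.142, -0.0, 1.775]
ft_force: [1.1, 0.8, 0.8]
width: 0.997
```

Emit:
carry_out(
  moves=[
    [0,0,-3,0],
    [-4,0,-8,0],
    [-8,0,-12,0],
    [-8,0,-16,0],
    [-8,0,-16,0],
    [-8,0,-16,0],
  ],
)

```text
time: 8.6
position: [0.5301, -0.0675, 0.1896]
eef_rot: [3.138, 0.001, 1.774]
ft_force: [-0.1, 1.0, -0.4]
width: 1.002
```

```bash
python3 - <<'E'
from h import *
snapshot("top");snapshot("top")
p=snapshot("wrist"); C=cloud(p); s=read_state(); print(s["position"],s["width"])
for k,xy,a,b,r in [("ns",(.512,.010),.0062,.014,.052),("std",(.512,.010),.025,.04,.06)]:
    q=blob(C,xy,a,b,r)
    print(k,len(q),*rect(q[:,:2]),"z",np.round(np.percentile(q[:,2],[10,50,90]),4))
plan(.57,.16,.20,.29)
E
```

```text
[ 0.52802058 -0.06575989  0.18667339] 1.0006423275401977
ns 1537 [0.5133 0.0117] [0.0521 0.0738] 0.213 z [0.0081 0.0092 0.0101]
std 3352 [0.5122 0.0109] [0.0341 0.055 ] 0.205 z [0.0303 0.0312 0.0322]
plan [21.24  8.72 -1.33] turn -0.084 q7 0.18
```

Emit:
carry_out(
  moves=[
    [21.2,8.7,-1.3,-0.08],
    [21.2,8.7,-1.3,-0.08],
    [21.2,8.7,-1.3,-0.08],
    [21.2,8.7,-1.3,-0.08],
    [21.2,8.7,-1.3,-0.08],
    [21.2,8.7,-1.3,-0.08],
    [21.2,8.7,-1.3,-0.08],
    [21.2,8.7,-1.3,-0.08],
  ],
)

```text
time: 9.55
position: [0.5706, 0.1566, 0.1999]
eef_rot: [-3.138, 0.001, 1.854]
ft_force: [0.1, -0.7, 0.2]
width: 1.001
```

```bash
python3 - <<'E'
from h import *
snapshot("top");snapshot("top");snapshot("top")
p=snapshot("wrist"); C=cloud(p); s=read_state(); print(s["position"],s["width"])
for k,xy,a,b,r in [("rack",(.577,.238),.07,.085,.07),("body",(.578,.24),.035,.048,.08),("skirt",(.578,.24),.003,.014,.08)]:
    q=blob(C,xy,a,b,r)
    print(k,len(q),*rect(q[:,:2]),"z",np.round(np.percentile(q[:,2],[10,50,90]),4))
E
```

```text
[0.57143145 0.15680249 0.20097934] 1.0006930709116382
rack 8038 [0.576  0.2386] [0.0442 0.0802] 0.307 z [0.0763 0.0773 0.0782]
body 850 [0.5764 0.2396] [0.0519 0.0957] 0.285 z [0.0403 0.0412 0.0423]
skirt 1006 [0.5762 0.2396] [0.0646 0.1085] 0.292 z [0.0062 0.0072 0.0082]
```

```bash
python3 - <<'E'
from h import *
plan(.576,.2386,.11,.307);plan(.576,.2386,.068,.307)
E
```

```text
plan [7.73 2.72 9.09] turn -0.025 q7 -0.09
plan [ 7.74  2.73 13.29] turn -0.025 q7 -0.09
```

Emit:
carry_out(
  moves=[
    [4,1.4,1,-0.02],
    [7.7,2.7,4,-0.02],
    [7.7,2.7,8,-0.02],
    [7.7,2.7,9,-0.02],
    [7.7,2.7,9,-0.02],
    [7.7,2.7,9,-0.02],
    [7.7,2.7,9,-0.02],
  ],
)

```text
time: 10.45
position: [0.5775, 0.2388, 0.1132]
eef_rot: [3.138, 0.0, 1.873]
ft_force: [0.9, -0.4, 0.0]
width: 1.002
```

```bash
python3 - <<'E'
from h import *
snapshot("top");snapshot("top");
print(read_state()["position"]);plan(.576,.2386,.068,.307)
E
```

```text
[0.57703378 0.2393359  0.1129314 ]
plan [-0.04 -0.13  4.49] turn -0.004 q7 -0.19
```

Emit:
carry_out(
  moves=[
    [0,-0.1,2,0],
    [0,-0.1,4,0],
    [0,-0.1,4.5,0],
    [0,-0.1,4.5,0],
    [0,-0.1,4.5,0],
  ],
)

```text
time: 11.05
position: [0.5757, 0.2396, 0.0672]
eef_rot: [3.14, -0.0, 1.875]
ft_force: [1.1, -0.4, -1.0]
width: 0.996
```

Emit:
carry_out(
  moves=[
    [0,0,0,0],
    [0,0,0,0],
    [0,0,0,0],
    [0,0,0,0],
    [0,0,0,0],
    [0,0,0,0],
  ],
  fingers=-1,
  squeeze=30,
)

```text
time: 11.65
position: [0.5755, 0.2397, 0.0669]
eef_rot: [3.14, -0.0, 1.875]
ft_force: [0.4, 0.2, 5.5]
width: 0.509
```

Emit:
carry_out(
  moves=[
    [0,0,-2,0],
    [0,0,-5,0],
    [0,0,-9,0],
    [0,0,-12,0],
    [0,0,-12,0],
  ],
)

```text
time: 12.15
position: [0.5772, 0.2404, 0.1901]
eef_rot: [3.134, -0.001, 1.875]
ft_force: [0.9, 0.7, -2.2]
width: 0.508
```

```bash
python3 - <<'E'
from h import *
print(read_state()["position"]);plan(.42,.16,.19,.049)
p=snapshot("wrist"); C=cloud(p)
for k,xy,a,b,r in [("nr",(.402,.243),.0062,.014,.065),("body",(.578,.24),.035,.048,.08),("skirt",(.578,.24),.003,.014,.08)]:
    q=blob(C,xy,a,b,r)
    if len(q)>9: print(k,len(q),*rect(q[:,:2]),"z",np.round(np.percentile(q[:,2],[10,50,90]),4))
E
```

```text
[0.57722034 0.24042119 0.19010761]
plan [ -2.97 -17.41  -0.13] turn 0.255 q7 -0.19
nr 2221 [0.4022 0.2427] [0.0631 0.0985] 0.05 z [0.0076 0.0091 0.0101]
body 2493 [0.5674 0.2701] [0.0328 0.0522] -1.267 z [0.0404 0.0413 0.0423]
skirt 1006 [0.5673 0.27  ] [0.0454 0.0653] -1.269 z [0.0063 0.0072 0.0082]
```

```bash
python3 - <<'E'
from h import *
plan(.4022,.2437,.09,.05)
E
```

```text
plan [  5.56 -16.47   9.72] turn 0.254 q7 -0.19
```

Emit:
carry_out(
  moves=[
    [5.6,-16.5,0,0.25],
    [5.6,-16.5,0,0.25],
    [5.6,-16.5,0,0.25],
    [5.6,-16.5,0,0.25],
    [5.6,-16.5,5,0.25],
    [5.6,-16.5,9.7,0.25],
    [5.6,-16.5,9.7,0.25],
    [5.6,-16.5,9.7,0.25],
  ],
)

```text
time: 13.0
position: [0.3996, 0.2425, 0.0883]
eef_rot: [-3.138, 0.003, 1.625]
ft_force: [0.1, 0.0, -1.9]
width: 0.512
```

```bash
python3 - <<'E'
from h import *
snapshot("top");snapshot("top");snapshot("top");snapshot("top")
s=read_state();print(s["position"],s["width"]);plan(.4022,.2437,.029,.05)
E
```

```text
[0.40208507 0.2441547  0.09158813] 0.5116081441887488
plan [-0.06 -0.02  6.26] turn 0.004 q7 -0.51
```

Emit:
carry_out(
  moves=[
    [0,0,2,0],
    [0,0,4,0],
    [0,0,5,0],
    [0,0,5.7,0],
    [0,0,6.2,0],
    [0,0,6.2,0],
    [0,0,6.2,0],
  ],
)

```text
time: 13.9
position: [0.4013, 0.2438, 0.0282]
eef_rot: [3.14, -0.001, 1.625]
ft_force: [-1.3, 0.3, 5.1]
width: 0.509
```

```bash
python3 - <<'E'
from h import *
s=read_state(); print(s["position"],s["eef_rot"],s["ft_force"],s["width"])
E
```

```text
[0.40126485 0.24381538 0.02818872] [ 3.13997752e+00 -9.64062294e-04  1.62474775e+00] [-1.26459607  0.28299626  5.13026071] 0.5089628152753322
```

Emit:
carry_out(
  moves=[
    [0,0,0,0],
    [0,0,0,0],
    [0,0,0,0],
    [0,0,0,0],
    [0,0,0,0],
  ],
  fingers=1,
)

```text
time: 14.4
position: [0.4007, 0.2435, 0.0271]
eef_rot: [-3.142, -0.0, 1.625]
ft_force: [-0.6, -0.3, 0.9]
width: 0.996
```

Emit:
carry_out(
  moves=[
    [0,0,-3,0],
    [0,0,-8,0],
    [-3,0,-12,0],
    [-7,0,-17,0],
    [-7,0,-17,0],
    [-7,0,-17,0],
  ],
)

```text
time: 15.0
position: [0.4053, 0.1726, 0.1985]
eef_rot: [3.139, -0.001, 1.622]
ft_force: [0.2, 0.2, 0.3]
width: 1.0
```

```bash
python3 - <<'E'
from h import *
snapshot("top");snapshot("top")
p=snapshot("wrist"); C=cloud(p); s=read_state(); print(s["position"],s["width"])
for k,xy,a,b,r in [("nr",(.402,.243),.0062,.014,.065),("rack",(.402,.243),.034,.046,.065)]:
    q=blob(C,xy,a,b,r)
    print(k,len(q),*rect(q[:,:2]),"z",np.round(np.percentile(q[:,2],[10,50,90]),4))
plan(.575,.16,.19,.285)
E
```

```text
[0.40391303 0.1748425  0.19604242] 1.0045226705481656
nr 1816 [0.4021 0.2431] [0.0622 0.0984] 0.049 z [0.008  0.0092 0.0101]
rack 5959 [0.4007 0.2426] [0.0441 0.0788] 0.055 z [0.0384 0.0393 0.0403]
plan [-2.44 17.    0.57] turn -0.229 q7 -0.42
```

Rack seated: its top reads 39.3 mm, or 40 mm after the roughly 0.8 mm depth bias. Now the block.

Emit:
carry_out(
  moves=[
    [-2.4,17,0.5,-0.23],
    [-2.4,17,0.5,-0.23],
    [-2.4,17,0.5,-0.23],
    [-2.4,17,0.5,-0.23],
    [-2.4,17,0.5,-0.23],
    [-2.4,17,0.5,-0.23],
    [-2.4,17,0.5,-0.23],
  ],
)

```text
time: 15.85
position: [0.5734, 0.1601, 0.1909]
eef_rot: [-3.138, -0.001, 1.857]
ft_force: [-1.2, 0.7, -0.5]
width: 0.999
```

```bash
python3 - <<'E'
from h import *
snapshot("top");snapshot("top");snapshot("top")
p=snapshot("wrist"); C=cloud(p); s=read_state(); print(s["position"],s["width"])
cv2.imwrite("pics/w3.png",p["color"])
for k,xy,a,b,r in [("body",(.577,.24),.035,.048,.08),("skirt",(.577,.24),.003,.014,.075)]:
    q=blob(C,xy,a,b,r)
    print(k,len(q),*rect(q[:,:2]),"z",np.round(np.percentile(q[:,2],[10,50,90]),4))
plan(.5763,.2396,.08,.286); plan(.5763,.2396,.032,.286)
E
```

```text
[0.57462791 0.15935332 0.19224451] 0.9980052232902415
body 8835 [0.5767 0.2394] [0.0517 0.0959] 0.286 z [0.0404 0.0413 0.0422]
skirt 1104 [0.5764 0.2399] [0.0652 0.1086] 0.282 z [0.0063 0.0072 0.0082]
plan [ 7.65  2.43 11.22] turn -0.001 q7 -0.12
plan [ 7.65  2.43 16.02] turn -0.001 q7 -0.12
```

View pics/w3.png

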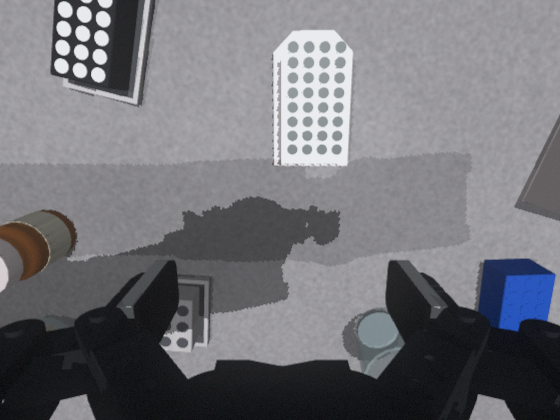

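The block is clear, with its cut corners at the top (312,35). The rack and standards block sit in their nests at (95,50) and (185,315).

Emit:
carry_out(
  moves=[
    [4,1.2,2,0],
    [7.6,2.4,6,0],
    [7.6,2.4,10,0],
    [7.6,2.4,11.2,0],
    [7.6,2.4,11.2,0],
    [7.6,2.4,11.2,0],
    [7.6,2.4,11.2,0],
  ],
)

```text
time: 16.75
position: [0.5791, 0.2377, 0.0825]
eef_rot: [3.138, 0.0, 1.853]
ft_force: [0.2, -0.4, 0.7]
width: 0.997
```

```bash
python3 - <<'E'
from h import *
snapshot("top");snapshot("top")
s=read_state();print(s["position"],s["width"]);plan(.5765,.2396,.035,.286)
E
```

```text
[0.57866995 0.23811473 0.08219897] 0.9970816825663403
plan [ 0.2  -0.18  4.72] turn -0.003 q7 -0.23
```

Emit:
carry_out(
  moves=[
    [0.2,-0.2,2,0],
    [0.2,-0.2,4,0],
    [0.2,-0.2,4.7,0],
    [0.2,-0.2,4.7,0],
    [0.2,-0.2,4.7,0],
  ],
)

```text
time: 17.35
position: [0.5756, 0.2399, 0.0342]
eef_rot: [3.14, -0.0, 1.854]
ft_force: [0.2, 0.6, 0.6]
width: 1.001
```

Emit:
carry_out(
  moves=[
    [0,0,0,0],
    [0,0,0,0],
    [0,0,0,0],
    [0,0,0,0],
    [0,0,0,0],
  ],
  fingers=-1,
  squeeze=40,
)

```text
time: 17.85
position: [0.5756, 0.2402, 0.0342]
eef_rot: [3.14, -0.0, 1.855]
ft_force: [-0.8, 0.6, 6.2]
width: 0.598
```

Emit:
carry_out(
  moves=[
    [0,0,-2,0],
    [0,0,-6,0],
    [0,0,-11,0],
    [0,0,-15,0],
    [0,0,-15,0],
  ],
)

```text
time: 18.35
position: [0.5782, 0.2413, 0.189]
eef_rot: [3.13, -0.002, 1.854]
ft_force: [1.1, 0.6, -2.5]
width: 0.601
```

```bash
python3 - <<'E'
from h import *
print(read_state()["position"]);plan(.60,-.33,.19,0)
E
```

```text
[0.57817245 0.24125162 0.18896748]
plan [-55.45 -13.88  -0.36] turn 0.284 q7 -0.23
```

Emit:
carry_out(
  moves=[
    [-53,-13.5,0,0.28],
    [-53,-13.5,0,0.28],
    [-53,-13.5,0,0.28],
    [-53,-13.5,0,0.28],
    [-53,-13.5,0,0.28],
    [-53,-13.5,0,0.28],
    [-53,-13.5,0,0.28],
    [-53,-13.5,0,0.28],
  ],
)

```text
time: 19.15
position: [0.5874, -0.1616, 0.1818]
eef_rot: [-3.139, -0.001, 1.575]
ft_force: [1.7, 0.5, -1.9]
width: 0.602
```

```bash
python3 - <<'E'
from h import *
s=read_state();print(s["position"],s["eef_rot"],s["width"],s["q"].round(2));plan(.59,-.32,.19,0)
E
```

```text
[ 0.58736872 -0.16160776  0.18181819] [-3.13890448e+00 -8.34945129e-04  1.57501575e+00] 0.6020653361507787 [ 0.22  0.75 -0.05  1.68  0.05  0.71  0.15]
plan [-15.84   0.19  -0.83] turn 0.004 q7 0.15
```

Emit:
carry_out(
  moves=[
    [-15.8,0.2,0,0],
    [-15.8,0.2,0,0],
    [-15.8,0.2,0,0],
    [-15.8,0.2,0,0],
    [-15.8,0.2,0,0],
    [-15.8,0.2,0,0],
    [-15.8,0.2,0,0],
  ],
)

```text
time: 19.85
position: [0.5918, -0.3145, 0.1825]
eef_rot: [-3.141, -0.003, 1.579]
ft_force: [0.7, 0.5, -2.2]
width: 0.599
```

```bash
python3 - <<'E'
from h import *
for i in range(4): snapshot("top")
p=snapshot("wrist"); C=cloud(p); s=read_state(); print(s["position"],s["width"]); cv2.imwrite("pics/w4.png",p["color"])
for k,xy,a,b,r in [("nb",(.588,-.222),.0062,.014,.085),("floor",(.588,-.222),-.01,.02,.02),("cover",(.39,-.254),.012,.025,.075),("rib",(.39,-.254),.027,.045,.06)]:
    q=blob(C,xy,a,b,r)
    if len(q)>9: print(k,len(q),*rect(q[:,:2]),"z",np.round(np.percentile(q[:,2],[10,50,90]),4))
plan(.588,-.222,.08,-.02)
E
```

```text
[ 0.59158706 -0.3168432   0.18328123] 0.604907816762686
nb 1672 [ 0.5862 -0.2247] [0.0833 0.118 ] -0.026 z [0.008  0.0091 0.0101]
floor 1975 [ 0.5877 -0.2219] [0.0394 0.0394] 0.007 z [0.0022 0.0032 0.0041]
cover 7886 [ 0.3887 -0.2538] [0.0649 0.1092] -0.035 z [0.0166 0.0178 0.0189]
rib 1810 [ 0.3878 -0.2538] [0.0162 0.056 ] -0.035 z [0.0296 0.0335 0.0345]
plan [ 9.48 -0.31 10.33] turn 0.026 q7 0.37
```

View pics/w4.png

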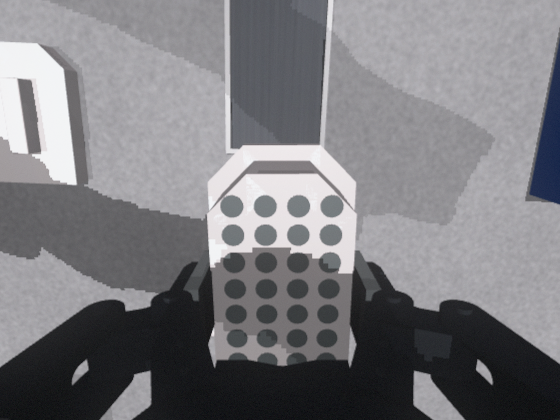

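The block is held straight, cut end at (282,155). nest_block's near edge is at (275,150). Its far end is cut off by the frame, so I take its centre from the near edge plus half its length: y ≈ -0.2205. That agrees with the other views (-0.221/-0.222).

```bash
python3 - <<'E'
from h import *
p=snapshot("wrist"); C=cloud(p); s=read_state()
P=s["position"]; q=blob(C,P[:2],P[2]-.01,P[2]+.03,.08); v=C.reshape(-1,3)
from numpy.linalg import lstsq
q=q[(abs(q[:,0]-P[0])<.023)&(q[:,1]>P[1]-.02)]
A=np.c_[q[:,:2]-P[:2],np.ones(len(q))]; m=np.ones(len(q),bool)
z=np.median(q[:,2]); m=abs(q[:,2]-z)<.004; c=lstsq(A[m],q[m,2],rcond=None)[0]
print("held top plane slope",c[:2].round(4),"height rel TCP",c[2]-P[2],m.sum(), "ymax rel",np.percentile(q[m,1],99)-P[1])
plan(.5863,-.2197,.08,-.026)
E
```

```text
held top plane slope [-0.0024 -0.0028] height rel TCP 0.007154834741855576 21118 ymax rel 0.04705520451574935
plan [ 9.75 -0.47 10.33] turn 0.031 q7 0.37
```

Emit:
carry_out(
  moves=[
    [5,-0.2,0,0.03],
    [9.7,-0.5,4,0.03],
    [9.7,-0.5,8,0.03],
    [9.7,-0.5,10,0.03],
    [9.7,-0.5,10.3,0.03],
    [9.7,-0.5,10.3,0.03],
    [9.7,-0.5,10.3,0.03],
    [9.7,-0.5,10.3,0.03],
  ],
)

```text
time: 20.95
position: [0.5871, -0.2219, 0.0819]
eef_rot: [3.138, 0.001, 1.544]
ft_force: [-0.1, -0.2, -2.9]
width: 0.596
```

```bash
python3 - <<'E'
from h import *
for i in range(3): snapshot("top")
s=read_state();print(s["position"],s["eef_rot"],s["width"]);plan(.5863,-.2197,.0385,-.026)
E
```

```text
[ 0.58645402 -0.22139887  0.08120749] [3.13978971e+00 4.57143419e-04 1.54431391e+00] 0.6006349841285936
plan [ 0.17 -0.03  4.27] turn -0.0 q7 0.2
```

Emit:
carry_out(
  moves=[
    [0.2,0,1.5,0],
    [0.2,0,2.8,0],
    [0.2,0,3.5,0],
    [0.2,0,4,0],
    [0.2,0,4.3,0],
    [0.2,0,4.3,0],
    [0.2,0,4.3,0],
  ],
)

```text
time: 21.8
position: [0.5851, -0.2187, 0.0382]
eef_rot: [-3.14, -0.0, 1.545]
ft_force: [-3.9, 2.1, 8.3]
width: 0.604
```

```bash
python3 - <<'E'
from h import *
s=read_state(); print(s["position"],s["eef_rot"],s["ft_force"],s["width"])
E
```

```text
[ 0.5851133  -0.21865525  0.0381601 ] [-3.13996512e+00 -4.41147325e-04  1.54474528e+00] [-3.87237986  2.09917005  8.32930958] 0.6039487710537662
```

Emit:
carry_out(
  moves=[
    [0,0,0,0],
    [0,0,0,0],
    [0,0,0,0],
    [0,0,0,0],
    [0,0,0,0],
  ],
  fingers=1,
)

```text
time: 22.3
position: [0.586, -0.219, 0.0371]
eef_rot: [3.142, -0.0, 1.545]
ft_force: [0.3, -0.4, 1.2]
width: 1.002
```

Emit:
carry_out(
  moves=[
    [0,0,-3,0],
    [0,0,-8,0],
    [-4,0,-13,0],
    [-8,-3,-18,0],
    [-9,-7,-22,0],
    [-9,-7,-22,0],
    [-9,-7,-22,0],
    [-9,-7,-22,0],
  ],
)

```text
time: 23.1
position: [0.5136, -0.3073, 0.2577]
eef_rot: [3.14, 0.0, 1.544]
ft_force: [-0.2, -0.1, -0.6]
width: 1.0
```

```bash
python3 - <<'E'
from h import *
for i in range(4): snapshot("top")
p=snapshot("wrist"); C=cloud(p); s=read_state(); print(s["position"],s["width"]); cv2.imwrite("pics/w5.png",p["color"])
for k,xy,a,b,r in [("nb",(.588,-.222),.0062,.0103,.08),("skirt",(.588,-.222),.0105,.014,.07),("body",(.588,-.222),.04,.05,.08),("cover",(.39,-.254),.012,.025,.075),("rib",(.39,-.254),.031,.045,.06)]:
    q=blob(C,xy,a,b,r)
    if len(q)>9: print(k,len(q),*rect(q[:,:2]),"z",np.round(np.percentile(q[:,2],[10,50,90]),4))
plan(.389,-.35,.19,-.035)
E
```

```text
[ 0.51409516 -0.30567325  0.25577505] 1.0004971948452683
nb 1943 [ 0.5863 -0.2204] [0.0835 0.1271] -0.025 z [0.0079 0.0091 0.01  ]
skirt 861 [ 0.5857 -0.2207] [0.0823 0.1259] -0.026 z [0.0107 0.0113 0.0124]
body 6184 [ 0.5845 -0.2193] [0.0527 0.0962] -0.024 z [0.0443 0.0453 0.0462]
cover 5837 [ 0.387  -0.2538] [0.0663 0.109 ] -0.037 z [0.0167 0.0178 0.0188]
rib 882 [ 0.3875 -0.2538] [0.0146 0.0553] -0.039 z [0.0326 0.0337 0.0347]
plan [ -4.74 -12.39   6.59] turn 0.011 q7 0.38
```

View pics/w5.png

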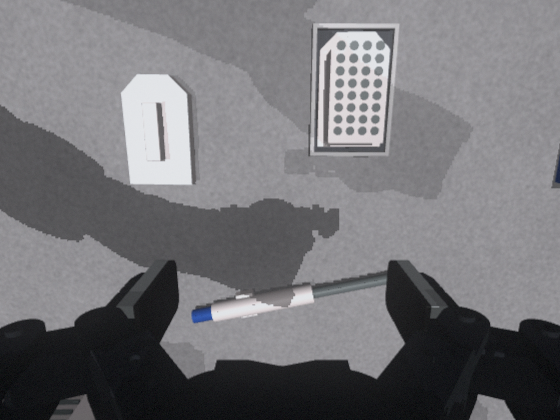

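The block lies in nest_block with its cut end up at (358,40). The cover's cut end also points up, at (158,85), with the rib at (155,130). I'll take a centred look at the cover.

Emit:
carry_out(
  moves=[
    [-4.7,-12.4,5.5,0.01],
    [-4.7,-12.4,5.5,0.01],
    [-4.7,-12.4,5.5,0.01],
    [-4.7,-12.4,5.5,0.01],
    [-4.7,-12.4,5.5,0.01],
    [-4.7,-12.4,5.5,0.01],
    [-4.7,-12.4,5.5,0.01],
  ],
)

```text
time: 24.05
position: [0.3905, -0.3502, 0.2024]
eef_rot: [3.14, 0.0, 1.537]
ft_force: [0.2, -0.0, 0.5]
width: 1.0
```

```bash
python3 - <<'E'
from h import *
for i in range(4): snapshot("top")
p=snapshot("wrist"); C=cloud(p); s=read_state(); print(s["position"],s["width"])
for k,xy,a,b,r in [("cover",(.39,-.254),.015,.022,.075),("rib",(.39,-.254),.032,.045,.06)]:
    q=blob(C,xy,a,b,r)
    if len(q)>9: print(k,len(q),*rect(q[:,:2]),"z",np.round(np.percentile(q[:,2],[10,50,90]),4))
plan(.388,-.254,.08,-.036)
E
```

```text
[ 0.38899862 -0.3506037   0.20229341] 1.000843287236344
cover 9108 [ 0.3871 -0.2535] [0.0652 0.1094] -0.035 z [0.0167 0.0177 0.0187]
rib 1343 [ 0.3873 -0.2536] [0.0137 0.0555] -0.035 z [0.0327 0.0337 0.0346]
plan [ 9.65 -0.44 12.23] turn 0.001 q7 0.52
```

Emit:
carry_out(
  moves=[
    [5,-0.3,2,0],
    [9.7,-0.5,6,0],
    [9.7,-0.5,10,0],
    [9.7,-0.5,12.2,0],
    [9.7,-0.5,12.2,0],
    [9.7,-0.5,12.2,0],
    [9.7,-0.5,12.2,0],
  ],
)

```text
time: 25.0
position: [0.3877, -0.2548, 0.0814]
eef_rot: [3.139, 0.001, 1.534]
ft_force: [-0.2, -0.8, -0.0]
width: 1.003
```

```bash
python3 - <<'E'
from h import *
for i in range(3): snapshot("top")
s=read_state();print(s["position"],s["eef_rot"],s["width"]);plan(.3872,-.2536,.042,-.035)
E
```

```text
[ 0.38758694 -0.25454445  0.08139656] [3.13915652e+00 1.22225400e-03 1.53393685e+00] 0.9986647355537455
plan [ 0.1  -0.05  3.94] turn -0.002 q7 0.34
```

Emit:
carry_out(
  moves=[
    [0.1,0,2,0],
    [0.1,0,3.5,0],
    [0.1,0,3.9,0],
    [0.1,0,3.9,0],
    [0.1,0,3.9,0],
  ],
)

```text
time: 25.65
position: [0.3872, -0.253, 0.0419]
eef_rot: [3.141, 0.0, 1.534]
ft_force: [0.5, -0.1, 0.9]
width: 0.993
```

Emit:
carry_out(
  moves=[
    [0,0,0,0],
    [0,0,0,0],
    [0,0,0,0],
    [0,0,0,0],
    [0,0,0,0],
    [0,0,0,0],
  ],
  fingers=-1,
  squeeze=40,
)

```text
time: 26.25
position: [0.3871, -0.2528, 0.0414]
eef_rot: [3.141, 0.0, 1.535]
ft_force: [-0.9, -0.2, 4.4]
width: 0.151
```

Emit:
carry_out(
  moves=[
    [0,0,-2,0],
    [0,0,-6,0],
    [0,0,-10,0],
    [0,0,-14,0],
    [0,0,-14,0],
    [0,0,-14,0],
  ],
)

```text
time: 26.85
position: [0.3871, -0.2529, 0.1816]
eef_rot: [3.14, 0.001, 1.535]
ft_force: [-1.2, 0.5, -1.1]
width: 0.15
```

```bash
python3 - <<'E'
from h import *
for i in range(2): snapshot("top")
p=snapshot("wrist"); C=cloud(p); s=read_state(); P=s["position"]; print(P,s["eef_rot"],s["width"]); cv2.imwrite("pics/w6.png",p["color"])
q=blob(C,P[:2],P[2]-.032,P[2]-.015,.08); q=q[q[:,1]>P[1]+.005]
A=np.c_[q[:,:2]-P[:2],np.ones(len(q))]; c=np.linalg.lstsq(A,q[:,2],rcond=None)[0]
print("roof slope",c[:2].round(3),"rel",c[2]-P[2],len(q),rect(q[:,:2]-P[:2]),"ymax",np.percentile(q[:,1],99.5)-P[1])
plan(.5845,-.26,.17,-.024)
E
```

```text
[ 0.38604156 -0.25220104  0.1798556 ] [-3.13875140e+00 -1.45565491e-03  1.53491175e+00] 0.15133953843689435
roof slope [-0.003 -0.007] rel -0.023128592846529933 12912 (array([0.0004, 0.0292]), array([0.0492, 0.0655]), 1.558) ymax 0.053558750720725634
plan [-0.07 19.86  0.93] turn -0.012 q7 0.35
```

View pics/w6.png

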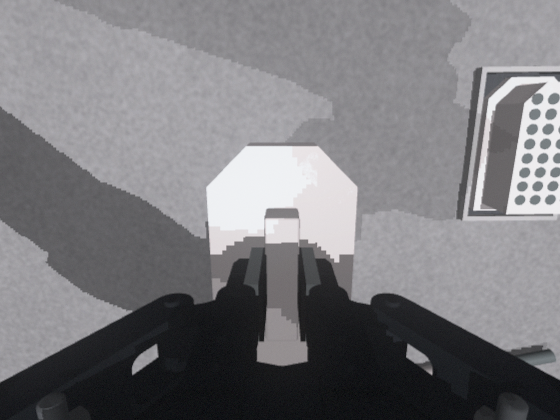

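The cover is held level and square, cut end at (283,148). It sits within 1 mm of the tool centre. I'll take one more look at the block from straight behind before fitting.

Emit:
carry_out(
  moves=[
    [-9,20,-2,0],
    [-9,20,-2,0],
    [-9,20,-2,0],
    [-9,20,-2,0],
    [-9,20,-2,0],
    [-9,20,-2,0],
    [-9,20,-2,0],
    [-9,20,-2,0],
  ],
)

```text
time: 27.8
position: [0.5816, -0.349, 0.1997]
eef_rot: [-3.138, -0.002, 1.535]
ft_force: [0.2, 0.3, -0.6]
width: 0.151
```

```bash
python3 - <<'E'
from h import *
for i in range(4): snapshot("top")
p=snapshot("wrist"); C=cloud(p); s=read_state(); P=s["position"]; print(P,s["width"])
for k,xy,a,b,r in [("body",(.585,-.219),.043,.05,.08),("nb",(.586,-.2205),.0062,.0103,.08)]:
    q=blob(C,xy,a,b,r); print(k,len(q),*rect(q[:,:2]),"z",np.round(np.percentile(q[:,2],[10,50,90]),4),"ymin/max",np.percentile(q[:,1],[.5,99.5]).round(4))
plan(.5845,-.2185,.13,-.024)
E
```

```text
[ 0.58308144 -0.34966383  0.20135315] 0.15051570291162675
body 6455 [ 0.584  -0.2362] [0.0521 0.0626] -0.027 z [0.0443 0.0453 0.0463] ymin/max [-0.2674 -0.2053]
nb 1625 [ 0.5857 -0.2395] [0.0835 0.0885] -0.034 z [0.0081 0.0092 0.01  ] ymin/max [-0.2848 -0.1949]
plan [13.11 -0.33  7.14] turn -0.012 q7 0.38
```

Emit:
carry_out(
  moves=[
    [5,-0.1,0,-0.01],
    [10,-0.3,3,-0.01],
    [13.1,-0.3,7,-0.01],
    [13.1,-0.3,9,-0.01],
    [13.1,-0.3,9.3,-0.01],
    [13.1,-0.3,9.3,-0.01],
    [13.1,-0.3,9.3,-0.01],
    [13.1,-0.3,9.3,-0.01],
  ],
)

```text
time: 28.85
position: [0.5862, -0.2209, 0.1099]
eef_rot: [3.138, 0.002, 1.543]
ft_force: [-0.8, 0.2, -0.3]
width: 0.148
```

```bash
python3 - <<'E'
from h import *
for i in range(5): snapshot("top")
s=read_state();print(s["position"],s["eef_rot"],s["width"],s["ft_force"]);plan(.5843,-.2186,.095,-.025);plan(.5843,-.2186,.0705,-.025)
E
```

```text
[ 0.58553794 -0.21924333  0.10874348] [3.14065540e+00 2.05242981e-04 1.54427093e+00] 0.15083010497754837 [ 0.40580415 -0.20458003 -1.61656744]
plan [ 0.06 -0.13  1.37] turn -0.002 q7 0.2
plan [ 0.06 -0.13  3.82] turn -0.002 q7 0.2
```

Emit:
carry_out(
  moves=[
    [0.1,-0.1,1.3,0],
    [0.1,-0.1,1.3,0],
    [0.1,-0.1,1.3,0],
    [0.1,-0.1,1.3,0],
    [0.1,-0.1,1.3,0],
  ],
)

```text
time: 29.6
position: [0.5845, -0.2179, 0.0953]
eef_rot: [3.141, 0.0, 1.545]
ft_force: [0.4, 0.0, -0.2]
width: 0.15
```

```bash
python3 - <<'E'
from h import *
s=read_state();print(s["position"],s["eef_rot"],s["ft_force"]);plan(.5843,-.2186,.0705,-.025)
E
```

```text
[ 0.58454776 -0.21788877  0.09528456] [3.14123960e+00 9.76980355e-05 1.54481231e+00] [ 0.38475315  0.04396024 -0.19773383]
plan [-0.07 -0.02  2.48] turn -0.001 q7 0.2
```

Emit:
carry_out(
  moves=[
    [-0.1,0,0.5,0],
    [-0.1,0,1.0,0],
    [-0.1,0,1.5,0],
    [-0.1,0,1.9,0],
    [-0.1,0,2.2,0],
    [-0.1,0,2.4,0],
    [-0.1,0,2.5,0],
    [-0.1,0,2.5,0],
  ],
)

```text
time: 30.4
position: [0.5841, -0.2187, 0.0715]
eef_rot: [-3.141, -0.0, 1.545]
ft_force: [-3.5, 1.0, 9.4]
width: 0.154
```

```bash
python3 - <<'E'
from h import *
s=read_state();print(s["position"],s["eef_rot"],s["ft_force"],s["width"])
E
```

```text
[ 0.58411513 -0.21868456  0.07147673] [-3.14132387e+00 -1.02095492e-04  1.54476023e+00] [-3.49250924  0.97253956  9.36687323] 0.15416345858756664
```

Contact came at z = 0.0715; 0.071 was expected for fully seated. Releasing.

Emit:
carry_out(
  moves=[
    [0,0,0,0],
    [0,0,0,0],
    [0,0,0,0],
    [0,0,0,0],
    [0,0,0,0],
  ],
  fingers=1,
)

```text
time: 30.9
position: [0.5843, -0.2188, 0.07]
eef_rot: [-3.142, -0.0, 1.545]
ft_force: [-0.4, 0.5, -0.9]
width: 0.976
```

Emit:
carry_out(
  moves=[
    [0,0,-3,0],
    [0,0,-8,0],
    [-4,0,-13,0],
    [-10,0,-16,0],
    [-11,0,-16,0],
    [-11,0,-16,0],
    [-11,0,-16,0],
  ],
)

```text
time: 31.6
position: [0.581, -0.3299, 0.2303]
eef_rot: [3.141, 0.0, 1.542]
ft_force: [0.2, 0.3, -0.6]
width: 1.002
```

```bash
python3 - <<'E'
from h import *
for i in range(4): snapshot("top")
p=snapshot("wrist"); C=cloud(p); s=read_state(); P=s["position"]; print(P,s["width"],s["time"])
w=p["color"]; t=snapshot("top"); sc=snapshot("scene")
cv2.imwrite("pics/end.png",np.hstack([cv2.resize(w,(400,300)),cv2.resize(sc["color"],(400,300))]))
for k,xy,a,b,r in [("roof",(.585,-.219),.042,.053,.08),("rib",(.585,-.219),.056,.07,.05),("skirt/rim",(.585,-.219),.0062,.0145,.08),]:
    q=blob(C,xy,a,b,r); print(k,len(q),*rect(q[:,:2]),"z",np.round(np.percentile(q[:,2],[10,50,90]),4))
q=blob(C,(.585,-.219),.043,.052,.08); A=np.c_[q[:,:2],np.ones(len(q))]; print("roof slope",np.linalg.lstsq(A,q[:,2],rcond=None)[0][:2].round(4))
T=cloud(t)
for k,xy,a,b,r in [("std",(.513,.011),.025,.045,.06),("rack",(.402,.243),.033,.05,.065),("clear",(.386,-.062),.09,.12,.05),("amber",(.375,.056),.07,.1,.04)]:
    q=blob(T,xy,a,b,r); print(k,len(q),*rect(q[:,:2]),"z",np.round(np.percentile(q[:,2],[10,50,90]),4))
E
```

```text
[ 0.58167827 -0.3268609   0.22942915] 1.005098285887924 31.85
roof 8778 [ 0.5833 -0.2241] [0.0652 0.099 ] -0.025 z [0.0467 0.0477 0.0486]
rib 1404 [ 0.5835 -0.2195] [0.0136 0.0557] -0.031 z [0.0627 0.0636 0.0647]
skirt/rim 1370 [ 0.5861 -0.2239] [0.0832 0.12  ] -0.025 z [0.0079 0.0091 0.0101]
roof slope [-0.0003 -0.0006]
std 254 [0.514  0.0103] [0.0339 0.0557] 0.196 z [0.0283 0.0318 0.0359]
rack 492 [0.4025 0.2418] [0.0442 0.0816] 0.055 z [0.0368 0.04   0.0435]
clear 77 [ 0.3902 -0.062 ] [0.0216 0.0229] -0.785 z [0.1013 0.1053 0.1089]
amber 223 [0.3767 0.0548] [0.0403 0.0429] 0.759 z [0.0806 0.0845 0.0882]
```

View pics/end.png

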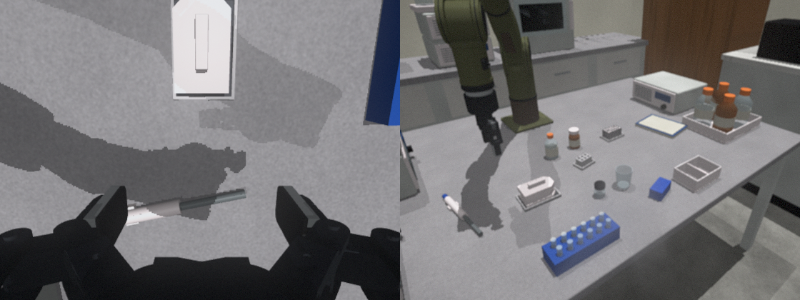

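The cover sits on the block in nest_block (wrist (203,40), scene (537,190)). Its roof is level at 48.5 mm, corrected for depth bias, exactly the seated height. The other pieces are in their nests and both bottles stand upright. Handing in.

```bash
python3 - <<'E'
from h import *
print(hand_in())
E
```

```text
the job is handed in; nothing more can be done
None
```

I took the stack apart and set the standards block, the vial rack and the deep-well block each flat in its own nest. The cover went on the block, cut end over cut end. I handed the job in at about 32 s of robot time; no verdict was reported.

What the last checks showed:

| Piece | Centre offset | Turn error | Height check (corrected by about 0.8 mm for the camera's depth bias) |
|---|---|---|---|
| Standards block in its nest | about 1 mm | under 0.02 rad | top at 32 mm, as expected |
| Vial rack in its nest | about 1.5 mm | under 0.01 rad | top at 40 mm, as expected |
| Deep-well block in its nest | about 2 mm | about 0.001 rad | top at 46 mm, as expected |
| Cover on the block | about 1 mm | under 0.01 rad | roof level at 48.5 mm, the fully seated height |

- **Bystanders:** the clear bottle and the amber jar are both standing where they were, and the gripper was open and clear of everything.
- **Checks that fell short:** none failed. Some wrist views cut off the far end of nest_block, the block and the cover. For nest_block and the block I worked from the near edge, and other views agreed. The cover's final position comes from its rib, which was fully in view.

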